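Cup and tealight onto the tray for dice night

ROBOT

A 7-joint arm with a two-finger parallel gripper is mounted at the origin on the work surface. World frame = base frame: x ahead of the robot, y to its left, z up, the work surface at z = 0. Lengths are in m, angles in rad, forces in N, time in s.
With the tool pointing down it reaches from about 0.4 to 0.85 m from the base axis. Payload 10.4 kg.
Tool frame: the origin (TCP) lies on the centre line of the jaws, within the pads' length; the fingertips stand 17 mm ahead of it and the grasp point (between the pads) lies 2 mm behind it; z points along the fingers, y is the line along which they close (so a half turn about z gives the same grasp; the last joint's range is limited). The gripper opens to 85 mm and grips with 20 to 120 N. Pads are 22 mm wide; open, the fingers measure 114 mm over their backs; the gripper's body (76 mm by 85 mm) begins 54 mm behind the grasp point. The pads swing forward as they close: fully open they stand 13 mm farther back than shut.
Start: joints at [-1.358, 0.332, -0.065, 1.46, 0.022, 1.35, -0.088], TCP at [0.146, 0.608, 0.248] pointing down, gripper open.
Joint ranges: [-2.6, 2.6], [-0.5, 2.12], [-1.47, 1.34], [0.16, 2.42], [-1.27, 4.41], [0.06, 2.06], [-2.6, 2.6]. Speed limits (rad/s): [2.22, 2.22, 2.79, 2.79, 3.14, 3.14, 3.14].

INTERFACE

Orientations are given as a unit quaternion [x, y, z, w].
In Python, from workcell import sensors, imaging, order, spotter gives the robot as it stands. The module is installed in compiled form; this text tells all that it offers.
- The arm moves only by the shell command python3 -m inch 'ROWS' [FORCE]. ROWS is JSON, a list that holds one entry, the list of rows, each a list of 7 numbers: the shift along the tool's x, y, z in m, then the turn, a rotation vector about the tool's x, y, z in rad, then the closure, from -1 (fully open) to 1 (shut). In form: [[[x, y, z, ax, ay, az, hand], ...]]. A call has 1 to 10 rows; each row is the pose to reach, as a shift and turn from the pose commanded when the call began, along the tool's axes at that moment; what a row does not reach only later rows make up. A row lasts 1/10 s, in which the tool goes at most 50 mm and 8.59 degrees, less where a joint would pass 70% of its speed; a pose out of reach is approached as far as the arm can. A call with a gripper value outside its range is refused whole. The fingers move at their own pace and stop on an object; FORCE is the grip in N (left out, the last holds). Time passes only in rows, so rows that repeat a pose let the fingers close. It gives the time, the measured TCP pose, the force, the opening and the grip force at its end, in the units of the state.
- sensors.get_obs(): the state, without advancing time (a new reading comes with each control period).
- imaging.camera(name): name is "scene" or "top" or "wrist"; returns the picture (384x512x3 uint8, blue, green, red); there is no depth.
- imaging.calibration(name): a dict with "mtx" (3x3 intrinsics, pixels), "R" (3x3) and "t" (3): a world point X has camera coordinates R X + t; the wrist camera has in their place "tool_from_camera" (4x4, takes a point from camera to tool coordinates, whose origin is the TCP and whose axes are the flange's). Camera axes: x right, y down, z forward; pixel columns grow to the right and rows downward; lengths in m; the calibration is good to about 2 mm. A picture is of the moment at which its call begins: read the wrist's pose just before it. calibration takes no time and is no camera call.
- order.hand_in(): hands the job in; it is judged then, once.
Trained networks look in the newest picture that a camera, given by its name, has taken for a name from the list of things; names that differ only in an ending like _2 or _b are one class to them, and where a whole thing is asked for, a point or a joint stands for the part that bears it (a point fixed in the world has none). Each returns a list of dicts, best first, with "conf" (0 to 1); they miss things now and then, are a little off and sometimes report something else, mostly with a low value. They report only what shows in the picture. A call takes as long as a camera call. They do not tell look-alikes from the thing itself.
- spotter.look_for(label, camera): "pixel" ([column, row] in pixels, amid what is visible of it).
The state is a dict: "clock": time; "joint_pos": joint angles; "joint_velocities": joint speeds; "tau": joint torques, N m; "position": TCP position; "ee_rot": TCP orientation; "ft_force": force on the tool from outside, world axes, zero at the start; "torque": the same for the moment, N m; "grip_width": opening from 0.0 (shut) to 1.0 (fully open); "grasp_force": force on a finger pad.
Only numpy, scipy, OpenCV 4.12 (cv2) and the standard library are available. Lean on these libraries where they do the work, as an engineer would, in place of code of your own. Each camera call takes 0.05 s, during which the arm holds its last target. There are 200 camera calls.

TASK

Put the blue dice cup and the clear glass tealight holder on the bamboo tray, side by side and both standing upright flat on its floor, so the tray can be carried to the sofa. Keep both upright on the way and set them down gently instead of dropping them. Leave the orange dice cup standing where it is.

Things in the scene. Friction and masses are not known exactly. Their poses are not given: they have to be found in the camera images.
- dice_cup: Blue plastic dice cup, open at the top, empty, standing mouth up on the bench. Round, 58 mm outer diameter at the foot widening to 62 mm at the rim, 85 mm high, wall 3 mm, about 80 g. Origin: centre of its underside; z points up through the mouth. Can be gripped across its outside from above.
- tealight_holder: Clear glass tealight holder, a straight round tumbler standing mouth up on the bench with a white tealight fixed inside. 60 mm outer diameter, 70 mm high, wall 4 mm, about 180 g; the tealight inside reaches 25 mm above the underside, its wick 32 mm. Origin: centre of its underside; z points up. Can be gripped across its outside from above.
- tray: Rectangular pale bamboo tray lying flat, fixed to the bench; it may be at the robot's left or right (a green closed game box, 236 x 156 mm and 34 mm high, lies on the other side). 240 mm along its x, 160 mm along its y. Flat inner floor 228 x 148 mm, 6 mm above the bench; the low rim all round is 6 mm thick and 12 mm high. Origin: centre of its underside, on the bench; z up.
- orange_cup: Orange plastic dice cup, same shape and size as the blue one, standing mouth up. Not wanted; it stays where it is. Origin: centre of its underside; z up. The blue cup, orange cup, tealight holder and a red toy car (72 mm long, 33 mm high) stand in the middle of the bench in any order, with centres at least 110 mm apart.
Not all that is in view belongs to the job. Several things look just like the orange_cup: the one meant starts farthest to the robot's right.

How it is judged:
At the end, for the whole second after the job is handed in: Blue dice cup and glass tealight holder both stand on the tray's floor (undersides within 4 mm of the floor's height, centres inside the rim), tilted less than 10 degrees and at rest; the orange cup is upright within 30 mm of where it started (x of dice_cup in the frame of tray between -0.09 and 0.09 m and y of dice_cup in the frame of tray between -0.05 and 0.05 m and z of dice_cup in the frame of tray between 0.002 and 0.01 m and angle between each of dice_cup, tealight_holder, orange_cup's own z axis and vertical below 0.175 rad and linear speed of each of dice_cup, tealight_holder below 0.02 m/s and angular speed of each of dice_cup, tealight_holder below 0.2 rad/s and x of tealight_holder in the frame of tray between -0.09 and 0.09 m and y of tealight_holder in the frame of tray between -0.05 and 0.05 m and z of tealight_holder in the frame of tray between 0.002 and 0.01 m and distance of orange_cup from where it was at the start of the episode below 0.03 m); the robot touches nothing.
It fails at once if the blue cup is tipped by more than 35 degrees (angle between dice_cup's own z axis and vertical above 0.61 rad).
It fails at once if the blue cup is dropped or thrown: untouched by the fingers, yet moving faster than 0.5 m/s (a fall of about 13 mm) (contact force between the fingers and dice_cup below 0.05 N and linear speed of dice_cup above 0.5 m/s).
It fails at once if the tealight holder is tipped by more than 35 degrees (angle between tealight_holder's own z axis and vertical above 0.61 rad).
It fails at once if the tealight holder is dropped or thrown: untouched by the fingers, yet moving faster than 0.5 m/s (a fall of about 13 mm) (contact force between the fingers and tealight_holder below 0.05 N and linear speed of tealight_holder above 0.5 m/s).
It fails at once if the orange cup is moved by more than 30 mm (distance of orange_cup from where it was at the start of the episode above 0.03 m).
It also fails if it takes over 64 s, if anything falls off the work surface, if the arm or the gripper's body presses on something with over 40 N, if the wrist force passes 120 N, or if a joint passes its speed limit or range.

## Working session

There is one attempt and no reset: what is moved stays moved. The work goes in short steps, Python scripts to look and compute and a shell command to move; the robot and the scene stay as the last step left them, time stands still between calls to the robot, and variables do not carry over. Pictures are saved under pics/ and viewed, at most 10 in all, crops included, and the job is handed in when it is done.

```bash
mkdir -p pics; python3 - <<'E'
from workcell import sensors, imaging, spotter
import cv2, numpy as np
o=sensors.get_obs()
print({k:np.round(o[k],3).tolist() for k in ('clock','joint_pos','position','ee_rot','ft_force','grip_width')})
ims=[]
for c in ('scene','top'):
    im=imaging.camera(c); ims.append(im); cv2.imwrite(f'pics/{c}1.png',im)
    for l in ('dice_cup','tealight_holder','tray','orange_cup'):
        print(c,l,[(np.round(d['pixel']).tolist(),round(d['conf'],2)) for d in spotter.look_for(l,c)])
    k=imaging.calibration(c); print(np.round(k['mtx'],1).tolist(),np.round(k['R'],3).tolist(),np.round(k['t'],3).tolist())
print(np.round(imaging.calibration('wrist')['tool_from_camera'],3).tolist())
cv2.imwrite('pics/both1.png',cv2.resize(np.vstack(ims),None,fx=.78,fy=.78) if 0 else np.vstack(ims)[:, :])
E
```

```text
{'clock': 0.0, 'joint_pos': [-1.358, 0.333, -0.065, 1.461, 0.022, 1.35, -0.089], 'position': [0.146, 0.607, 0.247], 'ee_rot': [0.118, 0.993, -0.001, -0.0], 'ft_force': [0.139, -0.28, -0.09], 'grip_width': 0.998}
scene dice_cup [([262.0, 170.0], 0.68)]
scene tealight_holder [([294.0, 209.0], 0.59)]
scene tray [([210.0, 145.0], 0.86)]
scene orange_cup [([276.0, 243.0], 0.97), ([348.0, 222.0], 0.81), ([212.0, 234.0], 0.76)]
[[354.0, 0.0, 251.1], [0.0, 354.0, 195.1], [0.0, 0.0, 1.0]] [[-0.889, 0.458, 0.023], [0.287, 0.595, -0.751], [-0.358, -0.661, -0.66]] [0.485, -0.119, 1.022]
top dice_cup [([296.0, 213.0], 0.62)]
top tealight_holder [([232.0, 211.0], 0.62)]
top tray [([377.0, 197.0], 0.95)]
top orange_cup [([201.0, 175.0], 0.7), ([234.0, 137.0], 0.57)]
[[473.2, 0.0, 258.8], [0.0, 473.2, 192.4], [0.0, 0.0, 1.0]] [[0.007, -1.0, 0.001], [-0.996, -0.007, -0.091], [0.091, -0.0, -0.996]] [0.001, 0.533, 1.155]
[[0.001, -0.96, -0.279, 0.072], [1.0, 0.001, -0.0, 0.0], [0.001, -0.279, 0.96, -0.125], [0.0, 0.0, 0.0, 1.0]]
```

View pics/top1.png

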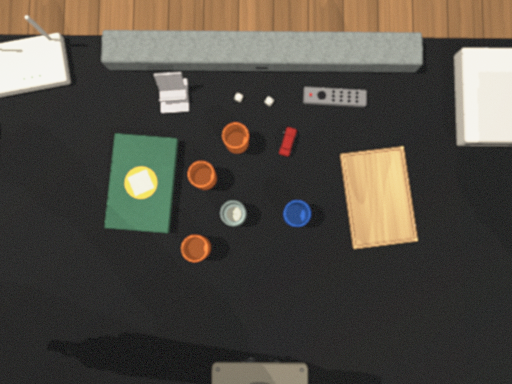

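View pics/scene1.png

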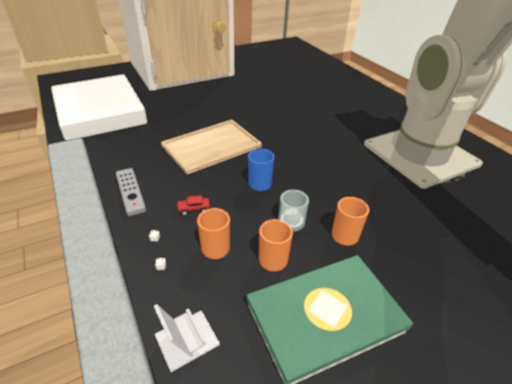

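The top picture shows the tray on the robot's right at (377,197), the blue cup at (297,213), the glass holder at (233,212) and the red car at (288,141). The green game box is on the left.

The three orange cups are at (236,137), (202,175) and (196,248). In this view columns grow toward −y, so the one at (236,137) is farthest right and is the orange_cup. The scene picture agrees, with the orange cups at (214,233), (275,244) and (349,221). I leave all three alone.

Next I measure positions by fitting silhouettes.

```bash
cat > h.py <<'E'
from workcell import sensors, imaging, spotter
import cv2, numpy as np
from scipy.optimize import least_squares
from scipy.spatial.transform import Rotation as Rn
def proj(c,X):
    k=imaging.calibration(c); p=(np.asarray(X)@np.array(k['R']).T+k['t'])@np.array(k['mtx']).T
    return p[:,:2]/p[:,2:]
def unproj(c,px,z):
    k=imaging.calibration(c); R=np.array(k['R']);C=-R.T@k['t']
    d=R.T@np.linalg.inv(k['mtx'])@[*px,1]; return C+d*(z-C[2])/d[2]
def blob(mask,seed):
    n,l,s,c=cv2.connectedComponentsWithStats(mask.astype(np.uint8))
    i=1+np.argmin(np.linalg.norm(c[1:]-seed,axis=1)+1e3*(s[1:,4]<150)); 
    return cv2.convexHull(cv2.findContours((l==i).astype(np.uint8),0,1)[0][0])[:,0].astype(np.float32)
def cen(h): m=cv2.moments(h); return np.array([m['m10'],m['m01']])/m['m00'],m['m00']
a=np.linspace(0,2*np.pi,60,endpoint=False); circ=np.c_[np.cos(a),np.sin(a)]
def sil(c,x,y,r0,r1,h,z0=0): return cv2.convexHull(proj(c,np.vstack([np.c_[circ*r0+[x,y],0*a+z0],np.c_[circ*r1+[x,y],0*a+z0+h]])).astype(np.float32))
def fit(c,hull,r0,r1,h,z0=0):
    m,A=cen(hull); g=unproj(c,m,h/2+z0)[:2]
    s=least_squares(lambda p:cen(sil(c,*p,r0,r1,h,z0))[0]-m,g,diff_step=1e-3)
    return s.x,A,cen(sil(c,*s.x,r0,r1,h,z0))[1]
E
python3 - <<'E'
from h import *
for c,seeds in (('top',dict(blue=(297,213),glass=(233,212),o1=(236,137),o2=(202,175),o3=(196,248))),('scene',dict(blue=(261,170),glass=(293,210),o1=(214,233),o2=(275,244),o3=(349,221)))):
    im=imaging.camera(c); g=im.max(2)>45
    for n,s in seeds.items():
        x,A,Am=fit(c,blob(g,s),*((.03,.03,.07) if n=='glass' else (.029,.031,.085)))
        print(c,n,x.round(4),round(A),round(Am))
    if c=='top':
        h=blob(g,(377,197)); b=cv2.minAreaRect(np.array([unproj(c,p,.012)[:2] for p in h],np.float32)); print('tray',b)
        h=blob(g,(288,141)); print('car',unproj(c,cen(h)[0],.02), [unproj(c,p,.02)[:2].round(3).tolist() for p in h][::5])
        cv2.imwrite('pics/crop1.png',cv2.resize(im[100:270,160:440],None,fx=2.8,fy=2.8,interpolation=cv2.INTER_CUBIC))
E
```

```text
top blue [ 0.4813 -0.084 ] 746 568
top glass [0.5144 0.0512] 1580 526
top o1 [0.6458 0.0595] 1709 626
top o2 [0.4944 0.1509] 508 603
top o3 [0.3939 0.1598] 901 615
tray ((0.5282638669013977, -0.2977724075317383), (0.2723625600337982, 0.18291744589805603), 7.254598140716553)
car [ 0.67830553 -0.07429278  0.02      ] [[0.729, -0.108], [0.618, -0.05]]
scene blue [ 0.5295 -0.0121] 195713 1085
scene glass [ 0.524 -0.022] 195713 923
scene o1 [ 0.5295 -0.0121] 195713 1085
scene o2 [ 0.5295 -0.0121] 195713 1085
scene o3 [ 0.5295 -0.0121] 195713 1085
```

View pics/crop1.png

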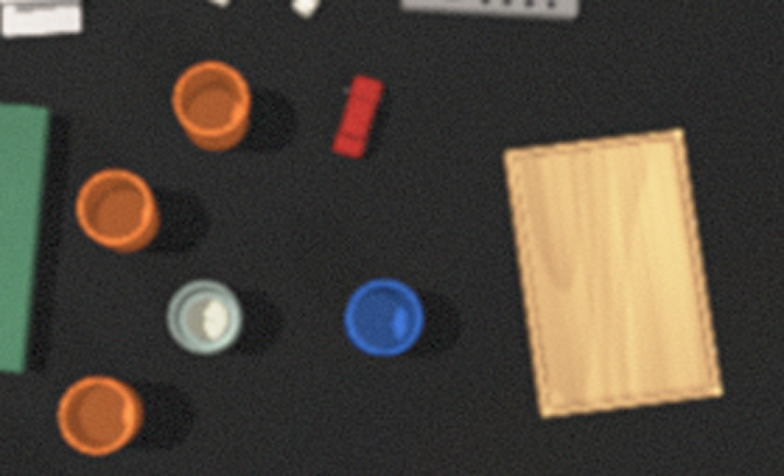

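The crop confirms it: the rightmost orange cup is at crop (212,105), which is picture (236,137). The threshold was too low and took in bench pixels, so I refit with colour masks.

```bash
python3 - <<'E'
from h import *
for c,seeds in (('top',dict(blue=(297,213),glass=(233,212),o1=(236,137),o2=(202,175),o3=(196,248))),('scene',dict(blue=(261,170),glass=(293,210),o1=(214,233),o2=(275,244),o3=(349,221)))):
    im=cv2.GaussianBlur(imaging.camera(c),(3,3),0); g=im.max(2)>80
    for n,s in seeds.items():
        x,A,Am=fit(c,blob(g,s),*((.03,.03,.07) if n=='glass' else (.029,.031,.085)))
        print(c,n,x.round(4),round(A),round(Am))
    h=blob(g,(377,197) if c=='top' else (212,145)); b=cv2.minAreaRect(np.array([unproj(c,p,.012)[:2] for p in h],np.float32)); print('tray',b)
    if c=='top': print('car',unproj(c,cen(blob(g,(288,141)))[0],.02).round(3))
E
```

```text
top blue [ 0.4803 -0.0852] 634 568
top glass [0.4803 0.0683] 553 521
top o1 [0.6661 0.0635] 722 637
top o2 [0.5722 0.1445] 698 620
top o3 [0.3957 0.1563] 684 612
tray ((0.5257283449172974, -0.2950945496559143), (0.24681365489959717, 0.16840152442455292), 7.4606852531433105)
car [ 0.664 -0.066  0.02 ]
scene blue [ 0.5371 -0.1758] 5336 871
scene glass [0.5312 0.1094] 2894 1151
scene o1 [0.6694 0.0375] 2408 1331
scene o2 [0.5368 0.1172] 2894 1343
scene o3 [0.3943 0.1557] 1468 1315
tray ((0.514568030834198, -0.21047915518283844), (0.2555726170539856, 0.34603214263916016), 7.561704158782959)
```

Top camera gives blue (0.480, −0.085), glass (0.480, 0.068) and tray centre (0.526, −0.295) with its x axis turned +7.5°. The silhouette areas are plausible for the given sizes and all three are in reach. The scene masks merged with neighbouring things, so I don't use them.

I take the glass first, for the far slot at tray x +0.05. Blue then goes to the near slot at −0.05.

```bash
cat > to.py <<'E'
# usage: to.py x y z  -> shift in tool axes and turn to (tool y = world y, pointing down)
import sys; from h import *
o=sensors.get_obs(); R=Rn.from_quat(o['ee_rot']); d=np.array(list(map(float,sys.argv[1:4])))-o['position']
print('t',round(o['clock'],2),'pos',np.round(o['position'],4),'shift',R.inv().apply(d).round(4),'turn',(R.inv()*Rn.from_quat([0,1,0,0])).as_rotvec().round(3),'F',np.round(o['ft_force'],1),'w',round(o['grip_width'],3),'g',round(o['grasp_force'],1))
E
python3 to.py .48 .068 .2
python3 -m inch '[[[-0.035,-0.035,0,0,0,-0.03,-1],[-0.07,-0.07,0,0,0,-0.06,-1],[-0.105,-0.105,0,0,0,-0.1,-1],[-0.14,-0.14,0,0,0,-0.14,-1],[-0.175,-0.175,0,0,0,-0.18,-1],[-0.21,-0.21,0,0,0,-0.21,-1],[-0.245,-0.245,0,0,0,-0.236,-1],[-0.28,-0.28,0,0,0,-0.236,-1],[-0.31,-0.31,0,0,0,-0.236,-1],[-0.31,-0.31,0,0,0,-0.236,-1]]]' 60
python3 to.py .48 .068 .2
```

```text
t 0.7 pos [0.146  0.6077 0.2484] shift [-0.4509 -0.4468  0.0483] turn [ 0.    -0.    -0.236] F [-0.2  0.7 -0.4] w 1.004 g 0.0
clock: 1.7
position: [0.3778, 0.2289, 0.2488]
ee_rot: [0.004, 1.0, 0.0, 0.001]
ft_force: [-0.2, 1.0, -0.7]
grip_width: 0.999
grasp_force: 0.0
t 1.7 pos [0.3778 0.2289 0.2488] shift [-0.1034 -0.1601  0.0488] turn [ 0.     0.001 -0.008] F [-0.2  1.  -0.7] w 0.999 g 0.0
```

```bash
python3 -m inch '[[[-0.025,-0.04,0,0,0,0,-1],[-0.05,-0.08,0.02,0,0,0,-1],[-0.08,-0.12,0.03,0,0,0,-1],[-0.103,-0.16,0.049,0,0,0,-1],[-0.103,-0.16,0.049,0,0,0,-1],[-0.103,-0.16,0.049,0,0,0,-1]]]'
python3 to.py .48 .068 .045
python3 - <<'E'
from h import *
o=sensors.get_obs(); im=imaging.camera('wrist'); k=imaging.calibration('wrist'); T=np.array(k['tool_from_camera']);R=Rn.from_quat(o['ee_rot'])
def pw(X):
    p=(R.inv().apply(np.asarray(X)-o['position'])-T[:3,3])@T[:3,:3]; p=p@np.array(k['mtx']).T; return p[:,:2]/p[:,2:]
for z in (0,.07):
    cv2.polylines(im,[np.round(pw(np.c_[circ*.03+[.48,.068],0*a+z])).astype(int)],True,(0,0,255) if z else (0,255,0),1)
cv2.imwrite('pics/w1.png',im)
E
```

```text
clock: 2.3
position: [0.478, 0.0733, 0.1988]
ee_rot: [0.001, 1.0, -0.0, -0.0]
ft_force: [0.2, 0.1, -0.0]
grip_width: 0.999
grasp_force: 0.0
t 2.3 pos [0.478  0.0733 0.1988] shift [-0.0021 -0.0052  0.1538] turn [-0.    -0.001 -0.002] F [ 0.2  0.1 -0. ] w 0.999 g 0.0
```

View pics/w1.png

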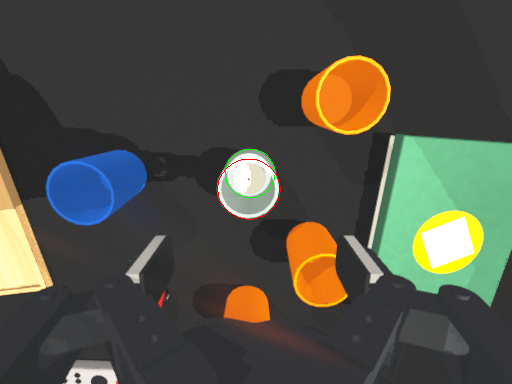

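The wrist view has the glass at (248,190), and its rim lies on the red circle projected from my estimate, so the glass position holds. The blue cup is at (97,185). The orange cups stand clear of the fingers. I descend and grip.

```bash
python3 to.py .48 .068 .043
python3 -m inch '[[[0,0,0.03,0,0,0,-1],[0,0,0.06,0,0,0,-1],[0,0,0.09,0,0,0,-1],[0,0,0.12,0,0,0,-1],[0,0,0.14,0,0,0,-1],[0,0,0.155,0,0,0,-1],[0,0,0.155,0,0,0,-1],[0,0,0.155,0,0,0,-1]]]'
python3 to.py .48 .068 .043
```

```text
t 2.35 pos [0.4779 0.0746 0.1993] shift [-0.0022 -0.0066  0.1563] turn [ 0. -0.  0.] F [ 0.1  0.5 -0.2] w 1.0 g 0.0
clock: 3.15
position: [0.4781, 0.0752, 0.0449]
ee_rot: [-0.001, 1.0, 0.0, 0.0]
ft_force: [0.0, -0.2, 0.4]
grip_width: 0.998
grasp_force: 0.0
t 3.15 pos [0.4781 0.0752 0.0449] shift [-0.0019 -0.0072  0.0019] turn [0.001 0.    0.002] F [ 0.  -0.2  0.4] w 0.998 g 0.0
```

```bash
python3 -m inch '[[[-0.002,-0.007,0,0,0,0,-1],[-0.002,-0.007,0,0,0,0,-1],[-0.002,-0.007,0,0,0,0,0],[-0.002,-0.007,0,0,0,0,0.3],[-0.002,-0.007,0,0,0,0,0.6],[-0.002,-0.007,0,0,0,0,1],[-0.002,-0.007,0,0,0,0,1],[-0.002,-0.007,0,0,0,0,1],[-0.002,-0.007,0,0,0,0,1],[-0.002,-0.007,0,0,0,0,1]]]' 40
python3 to.py .48 .068 .2
```

```text
clock: 4.15
position: [0.4803, 0.0669, 0.045]
ee_rot: [-0.0, 1.0, 0.0, 0.0]
ft_force: [-2.5, -1.6, 8.4]
grip_width: 0.706
grasp_force: 41.7
t 4.15 pos [0.4803 0.0669 0.045 ] shift [ 0.0002  0.0011 -0.155 ] turn [0. 0. 0.] F [-2.5 -1.6  8.4] w 0.706 g 41.7
```

It is gripped: the opening is 0.706 × 85 mm = 60 mm, as expected. I lift slowly and carry.

```bash
python3 -m inch '[[[0,0,-0.005,0,0,0,1],[0,0,-0.015,0,0,0,1],[0,0,-0.03,0,0,0,1],[0,0,-0.05,0,0,0,1],[0,0,-0.075,0,0,0,1],[0,0,-0.1,0,0,0,1],[0,0,-0.125,0,0,0,1],[0,0,-0.145,0,0,0,1],[0,0,-0.155,0,0,0,1],[0,0,-0.155,0,0,0,1]]]'
python3 to.py .576 -.2885 .2
```

```text
clock: 5.15
position: [0.4806, 0.0671, 0.2006]
ee_rot: [-0.0, 1.0, 0.001, 0.001]
ft_force: [0.6, 0.3, -2.2]
grip_width: 0.703
grasp_force: 43.7
t 5.15 pos [0.4806 0.0671 0.2006] shift [-0.0954 -0.3556  0.0004] turn [0.001 0.002 0.   ] F [ 0.6  0.3 -2.2] w 0.703 g 43.7
```

```bash
python3 -m inch '[[[-0.003,-0.01,0,0,0,0,1],[-0.008,-0.03,0,0,0,0,1],[-0.015,-0.055,0,0,0,0,1],[-0.022,-0.08,0,0,0,0,1],[-0.029,-0.105,0,0,0,0,1],[-0.036,-0.13,0,0,0,0,1],[-0.043,-0.155,0,0,0,0,1],[-0.05,-0.18,0,0,0,0,1],[-0.057,-0.205,0,0,0,0,1],[-0.063,-0.23,0,0,0,0,1]]]'
python3 -m inch '[[[-0.007,-0.025,0,0,0,0,1],[-0.014,-0.05,0,0,0,0,1],[-0.02,-0.075,0,0,0,0,1],[-0.027,-0.1,0,0,0,0,1],[-0.031,-0.115,0,0,0,0,1],[-0.033,-0.124,0,0,0,0,1],[-0.033,-0.126,0,0,0,0,1],[-0.033,-0.126,0,0,0,0,1],[-0.033,-0.126,0,0,0,0,1]]]'
python3 to.py .576 -.2885 .055
```

```text
clock: 6.15
position: [0.5425, -0.1649, 0.1978]
ee_rot: [0.0, 1.0, -0.0, -0.001]
ft_force: [-0.1, 0.1, -2.0]
grip_width: 0.707
grasp_force: 43.7
clock: 7.05
position: [0.5762, -0.2881, 0.1991]
ee_rot: [-0.001, 1.0, 0.0, -0.0]
ft_force: [-0.4, 0.2, -1.4]
grip_width: 0.703
grasp_force: 43.7
t 7.05 pos [ 0.5762 -0.2881  0.1991] shift [ 0.0002 -0.0005  0.1441] turn [ 0.001 -0.     0.001] F [-0.4  0.2 -1.4] w 0.703 g 43.7
```

```bash
python3 -m inch '[[[0,0,0.015,0,0,0,1],[0,0,0.04,0,0,0,1],[0,0,0.065,0,0,0,1],[0,0,0.09,0,0,0,1],[0,0,0.11,0,0,0,1],[0,0,0.125,0,0,0,1],[0,0,0.135,0,0,0,1],[0,0,0.142,0,0,0,1],[0,0,0.142,0,0,0,1],[0,0,0.142,0,0,0,1]]]'
python3 -m inch '[[[0,0,0.001,0,0,0,1],[0,0,0.002,0,0,0,1],[0,0,0.003,0,0,0,1],[0,0,0.003,0,0,0,1]]]'
python3 to.py .576 -.2885 .05
```

```text
clock: 8.05
position: [0.5765, -0.2893, 0.0579]
ee_rot: [-0.0, 1.0, -0.0, 0.0]
ft_force: [1.0, -0.2, -1.8]
grip_width: 0.7
grasp_force: 43.8
clock: 8.45
position: [0.5761, -0.289, 0.0542]
ee_rot: [-0.0, 1.0, 0.0, 0.0]
ft_force: [0.0, -0.3, -1.8]
grip_width: 0.705
grasp_force: 43.8
t 8.45 pos [ 0.5761 -0.289   0.0542] shift [0.0001 0.0005 0.0042] turn [0. 0. 0.] F [ 0.  -0.3 -1.8] w 0.705 g 43.8
```

```bash
python3 -m inch '[[[0,0,0.001,0,0,0,1],[0,0,0.002,0,0,0,1],[0,0,0.003,0,0,0,1],[0,0,0.003,0,0,0,1]]]'
python3 to.py .576 -.2885 .05
```

```text
clock: 8.85
position: [0.5761, -0.2891, 0.0512]
ee_rot: [-0.0, 1.0, 0.0, -0.0]
ft_force: [-0.5, -0.1, -2.1]
grip_width: 0.708
grasp_force: 43.8
t 8.85 pos [ 0.5761 -0.2891  0.0512] shift [0.0001 0.0006 0.0012] turn [ 0. -0.  0.] F [-0.5 -0.1 -2.1] w 0.708 g 43.8
```

```bash
python3 -m inch '[[[0,0,0.0005,0,0,0,1],[0,0,0.001,0,0,0,1],[0,0,0.001,0,0,0,1]]]'; python3 -m inch '[[[0,0,0.0005,0,0,0,1],[0,0,0.001,0,0,0,1],[0,0,0.001,0,0,0,1]]]'
```

```text
clock: 9.15
position: [0.5761, -0.2891, 0.0511]
ee_rot: [-0.0, 1.0, 0.0, 0.0]
ft_force: [-4.2, 2.6, 7.4]
grip_width: 0.701
grasp_force: 44.5
clock: 9.45
position: [0.5762, -0.2891, 0.0511]
ee_rot: [-0.0, 1.0, 0.0, 0.0]
ft_force: [-8.1, 5.3, 17.8]
grip_width: 0.701
grasp_force: 45.3
```

The glass is on the tray floor, with contact at z 0.051 as predicted. I ease off, release and rise.

```bash
python3 -m inch '[[[0,0,-0.001,0,0,0,1],[0,0,-0.001,0,0,0,-0.3],[0,0,-0.001,0,0,0,-0.45],[0,0,-0.001,0,0,0,-0.6],[0,0,-0.001,0,0,0,-0.8],[0,0,-0.001,0,0,0,-1],[0,0,-0.001,0,0,0,-1],[0,0,-0.001,0,0,0,-1],[0,0,-0.001,0,0,0,-1]]]' 20
python3 -m inch '[[[0,0,-0.02,0,0,0,-1],[0,0,-0.05,0,0,0,-1],[0,0,-0.09,0,0,0,-1],[0,0,-0.13,0,0,0,-1],[0,0,-0.15,0,0,0,-1],[0,0,-0.15,0,0,0,-1],[0,0,-0.15,0,0,0,-1]]]'
python3 - <<'E'
from h import *
cv2.imwrite('pics/w2.png',imaging.camera('wrist'))
E
python3 to.py .48 -.085 .2
```

```text
clock: 10.35
position: [0.5761, -0.2891, 0.0502]
ee_rot: [-0.0, 1.0, 0.0, -0.0]
ft_force: [-0.1, -0.5, -0.3]
grip_width: 1.003
grasp_force: 0.0
clock: 11.05
position: [0.5761, -0.2889, 0.2001]
ee_rot: [-0.0, 1.0, 0.0, 0.0]
ft_force: [-0.3, 0.5, -0.8]
grip_width: 0.997
grasp_force: 0.0
t 11.1 pos [ 0.5758 -0.2887  0.1993] shift [ 0.0957  0.2038 -0.0005] turn [ 0.001 -0.001  0.   ] F [ 0.1  0.8 -0.3] w 1.002 g 0.0
```

View pics/w2.png

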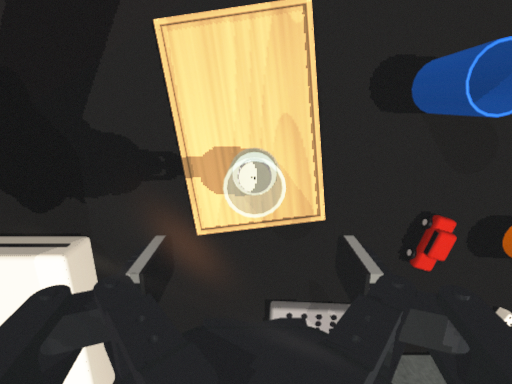

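The glass stands upright on the tray at (253,183), near its far end, with the near half free. Now the blue cup, seen at (485,80).

```bash
python3 -m inch '[[[0.02,0.04,0,0,0,0,-1],[0.04,0.08,0,0,0,0,-1],[0.06,0.12,0,0,0,0,-1],[0.08,0.16,0,0,0,0,-1],[0.096,0.204,0,0,0,0,-1],[0.096,0.204,0,0,0,0,-1],[0.096,0.204,0,0,0,0,-1],[0.096,0.204,0,0,0,0,-1]]]'
python3 to.py .48 -.085 .055
python3 - <<'E'
from h import *
im=cv2.GaussianBlur(imaging.camera('wrist'),(3,3),0);o=sensors.get_obs()
m=(im[...,0]>90)&(im[...,0]>1.6*im[...,2].astype(float))&(im[...,0]>1.5*im[...,1].astype(float))
n,l,s,c=cv2.connectedComponentsWithStats(m.astype(np.uint8)); i=1+np.argmax(s[1:,4]); print(s[i])
hull=cv2.convexHull(cv2.findContours((l==i).astype(np.uint8),0,1)[0][0])[:,0].astype(np.float32)
k=imaging.calibration('wrist'); T=np.array(k['tool_from_camera']);R=Rn.from_quat(o['ee_rot'])
def pw(X):
    p=(R.inv().apply(X-o['position'])-T[:3,3])@T[:3,:3]; p=p@np.array(k['mtx']).T; return p[:,:2]/p[:,2:]
def si(p): return cv2.convexHull(pw(np.vstack([np.c_[circ*.029+p,0*a],np.c_[circ*.031+p,0*a+.085]])).astype(np.float32))
r=least_squares(lambda p:cen(si(p))[0]-cen(hull)[0],[.48,-.085],diff_step=1e-3); print(r.x.round(4),cen(hull)[1],cen(si(r.x))[1])
E
```

```text
clock: 11.9
position: [0.4799, -0.0859, 0.1998]
ee_rot: [0.0, 1.0, -0.0, -0.0]
ft_force: [-0.4, -0.6, 0.4]
grip_width: 0.999
grasp_force: 0.0
t 11.9 pos [ 0.4799 -0.0859  0.1998] shift [-0.0002  0.001   0.1448] turn [-0.    -0.001 -0.001] F [-0.4 -0.6  0.4] w 0.999 g 0.0
[ 221  147   68   77 3891]
[ 0.4795 -0.0861] 3888.0 3908.8432125599356
```

The wrist fit gives (0.4795, −0.0861) with a matching area, so the tool is already centred. I descend and grip.

```bash
python3 -m inch '[[[0,0,0.03,0,0,0,-1],[0,0,0.06,0,0,0,-1],[0,0,0.09,0,0,0,-1],[0,0,0.12,0,0,0,-1],[0,0,0.135,0,0,0,-1],[0,0,0.145,0,0,0,-1],[0,0,0.145,0,0,0,-1],[0,0,0.145,0,0,0,-1]]]'
python3 -m inch '[[[0,0,0,0,0,0,0],[0,0,0,0,0,0,0.3],[0,0,0,0,0,0,0.6],[0,0,0,0,0,0,1],[0,0,0,0,0,0,1],[0,0,0,0,0,0,1],[0,0,0,0,0,0,1],[0,0,0,0,0,0,1]]]' 25
```

```text
clock: 12.75
position: [0.4805, -0.0857, 0.0557]
ee_rot: [0.0, 1.0, -0.0, 0.0]
ft_force: [1.1, 0.2, -0.1]
grip_width: 1.001
grasp_force: 0.0
clock: 13.55
position: [0.4809, -0.0852, 0.0564]
ee_rot: [-0.0, 1.0, 0.0, 0.001]
ft_force: [-0.5, -1.3, 5.7]
grip_width: 0.722
grasp_force: 26.1
```

```bash
python3 -m inch '[[[0,0,-0.005,0,0,0,1],[0,0,-0.015,0,0,0,1],[0,0,-0.03,0,0,0,1],[0,0,-0.05,0,0,0,1],[0,0,-0.07,0,0,0,1],[0,0,-0.085,0,0,0,1],[0,0,-0.095,0,0,0,1],[0,0,-0.095,0,0,0,1]]]'
python3 to.py .4765 -.3015 .15
```

```text
clock: 14.35
position: [0.4808, -0.0851, 0.1518]
ee_rot: [-0.0, 1.0, 0.0, 0.001]
ft_force: [-0.3, -0.4, -2.1]
grip_width: 0.723
grasp_force: 27.6
t 14.35 pos [ 0.4808 -0.0851  0.1518] shift [ 0.0044 -0.2164  0.0016] turn [0.001 0.003 0.   ] F [-0.3 -0.4 -2.1] w 0.723 g 27.6
```

```bash
python3 -m inch '[[[0,-0.01,0,0,0,0,1],[0,-0.03,0,0,0,0,1],[0.001,-0.055,0,0,0,0,1],[0.002,-0.085,0,0,0,0,1],[0.002,-0.115,0,0,0,0,1],[0.003,-0.145,0,0,0,0,1],[0.003,-0.175,0,0,0,0,1],[0.004,-0.2,0,0,0,0,1],[0.004,-0.213,0,0,0,0,1],[0.004,-0.216,0,0,0,0,1]]]'
python3 -m inch '[[[0,0,0.01,0,0,0,1],[0,0,0.025,0,0,0,1],[0,0,0.045,0,0,0,1],[0,0,0.06,0,0,0,1],[0,0,0.075,0,0,0,1],[0,0,0.082,0,0,0,1],[0,0,0.084,0,0,0,1],[0,0,0.084,0,0,0,1]]]'
python3 to.py .4765 -.3015 .062
```

```text
clock: 15.35
position: [0.4751, -0.3028, 0.1496]
ee_rot: [0.001, 1.0, -0.0, -0.001]
ft_force: [-1.0, 0.8, -1.4]
grip_width: 0.722
grasp_force: 27.6
clock: 16.15
position: [0.4762, -0.3011, 0.0663]
ee_rot: [-0.0, 1.0, -0.0, -0.0]
ft_force: [0.4, -0.0, -1.2]
grip_width: 0.721
grasp_force: 27.7
t 16.15 pos [ 0.4762 -0.3011  0.0663] shift [-0.0003 -0.0004  0.0043] turn [-0. -0.  0.] F [ 0.4 -0.  -1.2] w 0.721 g 27.7
```

```bash
python3 -m inch '[[[0,0,0.001,0,0,0,1],[0,0,0.002,0,0,0,1],[0,0,0.003,0,0,0,1],[0,0,0.004,0,0,0,1],[0,0,0.004,0,0,0,1]]]'; python3 -m inch '[[[0,0,0.0005,0,0,0,1],[0,0,0.001,0,0,0,1],[0,0,0.001,0,0,0,1]]]'
```

```text
clock: 16.65
position: [0.4763, -0.3011, 0.0625]
ee_rot: [-0.0, 1.0, 0.0, 0.0]
ft_force: [0.4, -0.7, 0.7]
grip_width: 0.723
grasp_force: 27.6
clock: 16.95
position: [0.4765, -0.3013, 0.0623]
ee_rot: [-0.0, 1.0, 0.0, 0.001]
ft_force: [-3.6, 2.3, 12.3]
grip_width: 0.719
grasp_force: 27.6
```

Contact again at the predicted height, z 0.0623. I release, rise, and check from the top camera.

```bash
python3 -m inch '[[[0,0,-0.001,0,0,0,1],[0,0,-0.001,0,0,0,-0.3],[0,0,-0.001,0,0,0,-0.42],[0,0,-0.001,0,0,0,-0.5],[0,0,-0.001,0,0,0,-0.65],[0,0,-0.001,0,0,0,-0.8],[0,0,-0.001,0,0,0,-1],[0,0,-0.001,0,0,0,-1],[0,0,-0.001,0,0,0,-1],[0,0,-0.001,0,0,0,-1]]]' 20
python3 -m inch '[[[0,0,-0.02,0,0,0,-1],[0,0,-0.05,0,0,0,-1],[0,0,-0.09,0,0,0,-1],[0,0,-0.13,0,0,0,-1],[0,0,-0.16,0,0,0,-1],[0,0.04,-0.18,0,0,0,-1],[0,0.09,-0.18,0,0,0,-1],[0,0.14,-0.18,0,0,0,-1],[0,0.19,-0.18,0,0,0,-1],[0,0.24,-0.18,0,0,0,-1]]]'
python3 -m inch '[[[0,0.05,0,0,0,0,-1],[0,0.1,0,0,0,0,-1],[0,0.15,0,0,0,0,-1],[0,0.2,0,0,0,0,-1],[0,0.25,0,0,0,0,-1],[0,0.25,0,0,0,0,-1],[0,0.25,0,0,0,0,-1]]]'
python3 - <<'E'
from h import *
im=imaging.camera('top'); q=cv2.GaussianBlur(im,(3,3),0).astype(int); 
m=(q[...,0]>90)&(q[...,0]>1.6*q[...,2])
x,A,Am=fit('top',blob(m,(385,215)),.029,.031,.085,.006); d=x-[.5257,-.2951]; c,s=np.cos(.13),np.sin(.13)
print(x.round(4),A,Am,'in tray',(d@[[c,-s],[s,c]]).round(4))
im[:]=cv2.polylines(im.copy(),[np.round(sil('top',.5761,-.289,.03,.03,.07,.006)).astype(int)],True,(0,0,255),1)
cv2.imwrite('pics/end.png',cv2.resize(im[100:290,150:440],None,fx=2.7,fy=2.7,interpolation=cv2.INTER_CUBIC))
E
```

```text
clock: 17.95
position: [0.4761, -0.3011, 0.0622]
ee_rot: [-0.0, 1.0, 0.0, -0.0]
ft_force: [-0.2, 0.1, 0.6]
grip_width: 1.001
grasp_force: 0.0
clock: 18.95
position: [0.4757, -0.0592, 0.2427]
ee_rot: [-0.0, 1.0, 0.0, 0.001]
ft_force: [1.6, 0.0, 0.2]
grip_width: 0.999
grasp_force: 0.0
clock: 19.65
position: [0.4757, 0.1898, 0.242]
ee_rot: [-0.001, 1.0, -0.0, -0.0]
ft_force: [0.2, -0.5, -0.3]
grip_width: 1.002
grasp_force: 0.0
[ 0.4754 -0.3018] 583.5 722.2652680533938 in tray [-0.0508 -0.0001]
```

View pics/end.png

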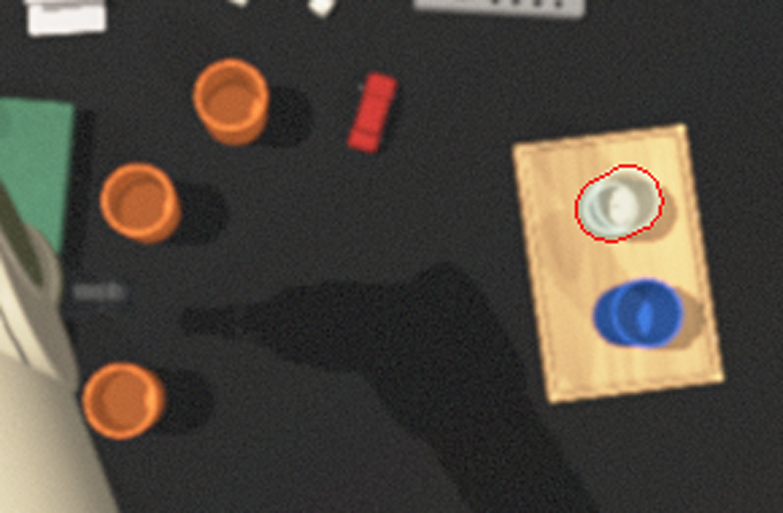

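The glass at crop (618,204) fills its predicted upright outline, and the blue cup at (638,313) stands upright at tray (−0.051, 0). The orange cups have not moved and the arm is clear, so I hand in.

```bash
python3 -c "
from workcell import order; print(order.hand_in())"
```

```text
the job is handed in; nothing more can be done
None
```

The job is handed in: the blue cup and the glass tealight holder stand upright side by side on the tray, and the orange cup was not touched (the hand-in call returned no verdict).

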